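# Put the plug gauges back in their stand by size

### The arm

A 6-joint arm with a two-finger parallel gripper is mounted at the origin on a cart in front of the work surface, level with it; the furniture and walls round the work are solid. World frame = base frame: x ahead of the robot, y to its left, z up, the work surface at z = 0. Lengths are in m, angles in degrees, forces in N, time in s.
With the tool pointing down it reaches from about 0.3 to 0.75 m from the base axis. Payload 8.5 kg.
Tool frame: the origin (TCP) lies on the centre line of the jaws, within the pads' length; the fingertips stand 25 mm ahead of it and the grasp point (between the pads) lies 6 mm ahead of it; z points along the fingers, y is the line along which they close (so a half turn about z gives the same grasp; the last joint's range is limited). The gripper opens to 85 mm and grips with 20 to 120 N. Pads are 22 mm wide; open, the fingers measure 114 mm over their backs; the gripper's body (76 mm by 85 mm) begins 54 mm behind the grasp point. The pads swing forward as they close: fully open they stand 13 mm farther back than shut.
Start: joints at [61.461, 21.807, 74.336, -0, 83.858, -12.336], TCP at [0.153, 0.528, 0.256] pointing down, gripper open.
Joint ranges: [-178.18, 178.18], [-50.72, 133.34], [12.68, 142.11], [-81.47, 261.47], [9.98, 163.14], [-165.26, 165.26]. Speed limits (degrees/s): [136.94, 136.94, 180, 180, 180, 180].

### API

Orientations are given as a 3x3 rotation matrix whose columns are the frame's x, y, z axes.
In Python, from rig import telemetry, optics, env gives the robot as it stands.
- The arm moves only by the tool send_rows, never from a script. Its argument "deltas" is a list that holds one entry, the list of rows, each a list of 7 numbers: the shift along the tool's x, y, z in m, then the turn, a rotation vector about the tool's x, y, z in rad, then the opening, from -1 (shut) to 1 (fully open), so that 0 is half open. In form: [[[x, y, z, ax, ay, az, grip], ...]]. A call has 1 to 12 rows; each row shifts and turns the commanded pose from where the row before left it, along the tool's axes as they then stand; what a row does not reach is not made up. A row lasts 1/8 s, in which the tool goes at most 62.5 mm and 10.7 degrees, less where a joint would pass 70% of its speed; a pose out of reach is approached as far as the arm can. A call is refused whole if a number of a shift passes 0.0625 or a number of a turn 0.188, either way. A call with a gripper value outside its range is refused whole. The fingers move at their own pace and stop on an object; "squeeze" is the grip in N (left out, the last holds). Time passes only in rows, so rows that do not move let the fingers close. It gives the time, the measured TCP pose, the force, the opening and the grip force at its end, in the units of the state.
- telemetry.observe(): the state, without advancing time (a new reading comes with each control period).
- optics.get_image(name): name is "scene" or "side" or "wrist"; returns a dict with "image" (400x640x3 uint8, red, green, blue), "range_z" (400x640 float32, m along the optical axis (not along the pixel's ray), 0 where there is no reading), "K" (3x3 intrinsics, pixels), "rvec" (rotation vector, rad) and "tvec" (3), from world to camera coordinates, as OpenCV has them; the wrist camera has in their place "hand_eye" (4x4, takes a point from camera to tool coordinates, whose origin is the TCP and whose axes are the flange's). Camera axes: x right, y down, z forward; pixel columns grow to the right and rows downward; lengths in m; the calibration is good to about 2 mm. A picture is of the moment at which its call begins: read the wrist's pose just before it.
- env.close_job(): hands the job in; it is judged then, once.
The state is a dict: "time_s": time; "q": joint angles; "qvel": joint speeds; "joint_efforts": joint torques, N m; "position": TCP position; "tool_rot": TCP orientation; "ft_force": force on the tool from outside, world axes, zero at the start; "wrist_torque": the same for the moment, N m; "grip_width": finger opening in m; "gripper_force": force on a finger pad.
Only numpy, scipy, OpenCV 4.12 (cv2) and the standard library are available. Lean on these libraries where they do the work, as an engineer would, in place of code of your own. Each camera call takes 0.05 s, during which the arm holds its last target. There are 200 camera calls.

### The job

Put the four aluminium plug gauges back in the wooden stand, one standing upright in each pocket and lined up by size: the biggest in the pocket next to the ball knob, then each smaller one in turn, down to the smallest at the far end. Leave the glue bottles, the battery and the pen where they are.

Things in the scene. Friction and masses are not known exactly. Their poses are not given: they have to be found in the camera images.
- gauge_a_mid (a point): the smallest plug gauge: a plain upright turned aluminium cylinder with a thin dark ring near its top, 22 mm in diameter and 48 mm tall, loose, standing on the bench; this point is its centre, 24 mm above its underside
- gauge_b_mid (a point): the second smallest plug gauge: a plain upright turned aluminium cylinder with a thin dark ring near its top, 29 mm in diameter and 60 mm tall, loose, standing on the bench; this point is its centre, 30 mm above its underside
- gauge_c_mid (a point): the second biggest plug gauge: a plain upright turned aluminium cylinder with a thin dark ring near its top, 36 mm in diameter and 72 mm tall, loose, standing on the bench; this point is its centre, 36 mm above its underside
- gauge_d_mid (a point): the biggest plug gauge: a plain upright turned aluminium cylinder with a thin dark ring near its top, 43 mm in diameter and 84 mm tall, loose, standing on the bench; this point is its centre, 42 mm above its underside
- stand: the stand: a fixed low wooden board, 82 x 344 x 14 mm, long side along its own y axis. Origin: centre of its underside, on the bench; z up. Four equal round pockets, 62 mm across and 4 mm deep with grey floors (pocket floors 10 mm above the bench), lie in a row on its centre line (x = 0) at y = -108, -36, +36 and +108 mm
- knob: the ball knob fixed upright on top of one end of the stand, 155 mm from the stand's middle towards its +y or its -y end (it differs from start to start): a black ball of 26 mm on a short stem, 40 mm high over all. Origin: its foot, on the stand's top face. The stand's other end has only a small flat screw head
- glue_white: small white glue bottle, 27 mm across, 55 mm tall, loose bystander; origin under its centre
- glue_blue: small blue glue bottle, 27 mm across, 60 mm tall, loose bystander; origin under its centre
- battery_a: green battery lying flat among the gauges, 15 x 50 x 15 mm (long side along its y), loose bystander; origin under its centre
- ball_pen: black ball pen lying flat among the gauges, 12 x 145 x 9 mm (long side along its y), loose bystander; origin under its centre
Mind the look-alikes: they are no part of the job. What is shaped like the part that bears gauge_d_mid but purple is not meant. Leave any turquoise look-alike of the part that bears gauge_c_mid alone.

How it is judged:
By the outcome, as a careful person would: the job done as asked, in the order asked, and still so for the second after the job is handed in, with the robot touching nothing.
It also fails if it takes over 93 s, if anything falls off the work surface, if the arm or the gripper's body presses on something with over 40 N, if the wrist force passes 120 N, or if a joint passes its speed limit or range.

## Working session

There is one attempt and no reset: what is moved stays moved. The work goes in short steps, Python scripts to look and compute and a tool call to move; the robot and the scene stay as the last step left them, time stands still between calls to the robot, and variables do not carry over. Pictures are saved under pics/ and viewed, at most 14 in all, crops included, and the job is handed in when it is done.

Besides the shell and the picture viewer there is one more tool, called after "Emit:" by a JSON object that holds its "fn" and its "kwargs". send_rows: Moves the arm, as the interface text tells. Its arguments: {"type":"object","properties":{"deltas":{"type":"array"},"squeeze":{"type":"number"}},"required":["deltas"]}

```bash
mkdir -p pics
cat > h.py <<'E'
import numpy as np, cv2
from rig import telemetry, optics, env
def snap(n,f):
    s=telemetry.observe(); d=optics.get_image(n)
    cv2.imwrite('pics/'+f+'.png',d['image'][:,:,::-1])
    if 'rvec' in d:
        R=cv2.Rodrigues(np.array(d['rvec'],float))[0]; t=np.array(d['tvec'],float).ravel()
        Rw=R.T; o=-R.T@t
    else:
        H=np.array(d['hand_eye']); T=np.eye(4); T[:3,:3]=s['tool_rot']; T[:3,3]=s['position']
        W=T@H; Rw=W[:3,:3]; o=W[:3,3]
    np.savez('pics/'+f,K=d['K'],Rw=Rw,o=o,z=d['range_z'],im=d['image']); return s
def cloud(f):
    d=np.load('pics/'+f+'.npz'); h,w=d['z'].shape
    v,u=np.mgrid[:h,:w]; r=np.stack([u,v,np.ones_like(u)],-1)@np.linalg.inv(d['K']).T
    P=(r*d['z'][...,None])@d['Rw'].T+d['o']; P[d['z']==0]=np.nan
    return P,d['im']
E
python3 - <<'E'
from h import *
for n in('scene','side','wrist'): s=snap(n,n+'0')
print(s)
for n in('scene0','side0','wrist0'):
    d=np.load('pics/%s.npz'%n); print(n,d['o'].round(3),d['Rw'].round(2).tolist(),(d['z']>0).mean())
E
```

```text
{'time_s': 0.1, 'q': array([ 6.14607787e+01,  2.18371863e+01,  7.43786959e+01, -2.69620902e-04,
        8.38597663e+01, -1.23358315e+01]), 'qvel': array([-0.06907525, -0.12834283, -0.13879943,  0.01743487, -0.014707  ,
        0.0620091 ]), 'joint_efforts': array([ 4.13704242e-03, -4.49222875e+01, -2.31653649e+01, -1.51913919e-04,
        3.68454275e-03, -2.25211585e-05]), 'position': array([0.153366  , 0.52794149, 0.25578307]), 'tool_rot': array([[-9.60277232e-01,  2.79047028e-01, -6.26683072e-04],
       [ 2.79047594e-01,  9.60276569e-01, -1.16211798e-03],
       [ 2.77503502e-04, -1.29082984e-03, -9.99999128e-01]]), 'ft_force': array([ 0.38683317,  0.35547077, -0.7642889 ]), 'wrist_torque': array([ 0.00566785, -0.0076951 , -0.0172047 ]), 'gripper_force': 0.0, 'grip_width': 0.08547636749428517}
scene0 [ 0.101 -0.348  0.528] [[0.82, -0.31, 0.47], [-0.57, -0.48, 0.67], [0.01, -0.82, -0.57]] 0.99603515625
side0 [0.096 0.896 0.352] [[-0.84, -0.18, 0.51], [-0.54, 0.29, -0.79], [-0.01, -0.94, -0.34]] 0.99562109375
wrist0 [0.083 0.549 0.373] [[0.28, 0.92, 0.28], [0.96, -0.27, -0.08], [-0.0, 0.29, -0.96]] 0.99601953125
```

View pics/scene0.png

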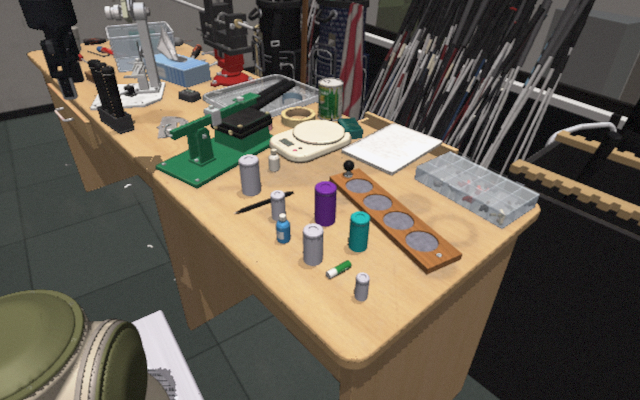

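View pics/side0.png

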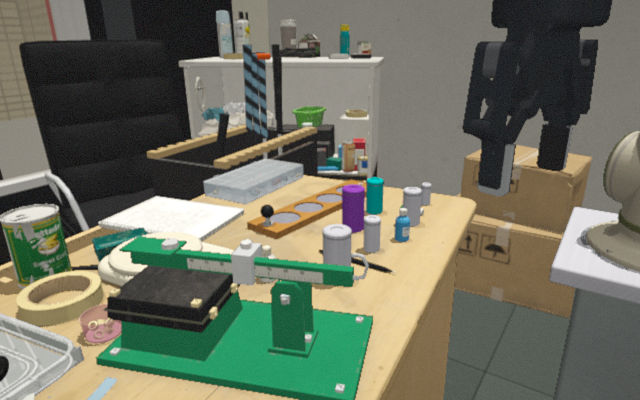

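The scene picture shows the four gauges at about (250,175), (313,245), (278,205) and (362,287). The purple look-alike is at (325,203) and the turquoise one at (359,232). The stand runs from the knob at (349,167) to (440,255), with pockets at (359,187), (378,203), (398,220) and (422,242).

Run:
```python
from h import *
from scipy.optimize import least_squares
P,im=cloud('scene0')
print('table z',[P[v,u].round(3).tolist() for u,v in((300,180),(400,270),(330,290),(230,190))])
for n,u,v in(('p1',359,187),('p2',378,203),('p3',398,220),('p4',422,242),('knob',349,166),('pen1',240,210),('pen2',293,194),('bat1',329,273),('bat2',350,265)): print(n,P[v,u].round(4))
# cylinder fits
for n,u,v,r,h in(('A',362,287,11,48),('B',278,205,14.5,60),('C',313,245,18,72),('D',250,175,21.5,84),('purple',325,203,21.5,84),('turq',359,232,18,72),('blue',283,230,13.5,60),('white',274,160,13.5,55)):
    r/=1000;h/=1000
    c=P[v,u]
    Q=P[v-50:v+50,u-40:u+40].reshape(-1,3)
    Q=Q[np.isfinite(Q).all(1)]
    k=(np.hypot(*(Q-c)[:,:2].T)<2.2*r+.003)&(Q[:,2]>.012)&(Q[:,2]<h-.012); S=Q[k]
    f=lambda x:np.hypot(S[:,0]-x[0],S[:,1]-x[1])-r
    d=c[:2]-[.101,-.348]; d/=np.linalg.norm(d)
    s=least_squares(f,c[:2]+d*r,loss='soft_l1',f_scale=.001)
    T=Q[(np.hypot(*(Q[:,:2]-s.x).T)<r*1.1)]
    print(n,s.x.round(4),'res',np.median(abs(f(s.x))).round(4),len(S),'top',np.percentile(T[:,2],95).round(4), 'R',np.hypot(*s.x).round(3))
# pocket floor centroids
g=(abs(P[...,2]-.010)<.003)
hsv=cv2.cvtColor(im,cv2.COLOR_RGB2HSV); g&=hsv[...,1]<70
nb,l,st,ce=cv2.connectedComponentsWithStats(g.astype('uint8'))
for i in range(1,nb):
    if st[i,4]>100:
        m=P[l==i]; print('floor',ce[i].round(),st[i,4],((np.nanmax(m,0)+np.nanmin(m,0))/2).round(4),m.mean(0).round(4))
```

```text
table z [[0.538, 0.358, -0.001], [0.528, 0.009, -0.002], [0.396, 0.039, -0.0], [0.382, 0.407, 0.001]]
p1 [0.6235 0.2447 0.0107]
p2 [0.6185 0.174  0.0105]
p3 [0.6147 0.108  0.0091]
p4 [0.6059 0.0328 0.0089]
knob [0.624  0.2851 0.0455]
pen1 [0.3652 0.3197 0.0055]
pen2 [4.925e-01 3.160e-01 1.000e-04]
bat1 [0.4088 0.0608 0.0137]
bat2 [0.454  0.06   0.0088]
A [4.289e-01 1.000e-04] res 0.0004 140 top 0.048 R 0.429
B [0.4234 0.2628] res 0.0006 194 top 0.0598 R 0.498
C [0.4125 0.118 ] res 0.0006 434 top 0.072 R 0.429
D [0.4208 0.3811] res 0.0007 453 top 0.0837 R 0.568
purple [0.4972 0.2011] res 0.0006 528 top 0.0841 R 0.536
turq [0.5031 0.1011] res 0.0005 384 top 0.0721 R 0.513
blue [0.3962 0.1968] res 0.001 240 top 0.0589 R 0.442
white [0.5114 0.4374] res 0.0012 138 top 0.0535 R 0.673
floor [243.  86.] 128 [0.6935 0.9738 0.01  ] [0.6923 0.9734 0.0099]
floor [143.  96.] 286 [0.3866 1.0872 0.01  ] [0.3729 1.0663 0.0084]
floor [387. 147.] 2754 [0.7576 0.3775 0.01  ] [0.8103 0.3568 0.0102]
floor [461. 202.] 236 [0.7745 0.0946 0.01  ] [0.7729 0.0825 0.0101]
floor [359. 186.] 284 [0.6279 0.2503 0.0098] [0.6272 0.2503 0.0102]
floor [377. 202.] 335 [0.6205 0.1784 0.0102] [0.6199 0.1784 0.0102]
floor [398. 220.] 405 [0.6134 0.1077 0.0103] [0.6129 0.1069 0.0102]
floor [421. 241.] 494 [0.6061 0.0353 0.0105] [0.6059 0.0346 0.0103]
floor [155. 389.] 376 [0.1    0.0237 0.01  ] [0.1011 0.0193 0.0101]
```

View pics/wrist0.png

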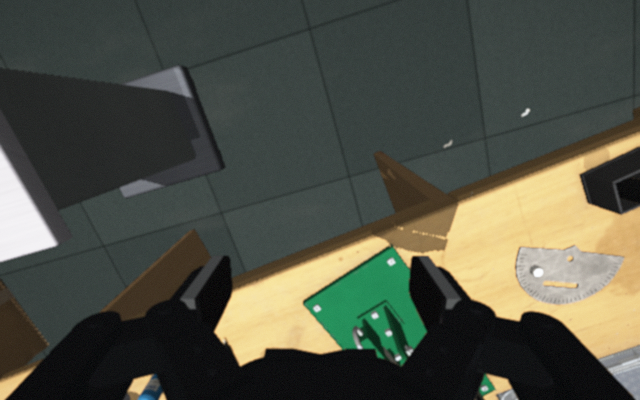

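The wrist view shows the open jaws over the green scale, with its edge near (350,330), and the floor beyond it. Before the first move I'll check how tall the things around D are and along the approach path.

Run:
```python
from h import *
P=np.concatenate([cloud(n)[0].reshape(-1,3) for n in('scene0','side0')]); P=P[np.isfinite(P).all(1)]
# max height map 4cm cells (z<0.2)
P=P[(P[:,2]<.2)&(P[:,2]>-.05)]
ys=np.arange(.6,-.06,-.04); xs=np.arange(.14,.76,.04)
print('x     ',*['%4d'%(x*1000) for x in xs])
for y in ys:
    r=[]
    for x in xs:
        k=(P[:,0]>=x)&(P[:,0]<x+.04)&(P[:,1]<y)&(P[:,1]>=y-.04); r.append('%4d'%(np.percentile(P[k,2],98)*1000) if k.sum()>3 else '   .')
    print('%5.2f '%y,*r)
s=telemetry.observe();R=s['tool_rot'];p=s['position']
a=np.radians(-5.75); yt=np.array([np.cos(a),np.sin(a),0]); xt=np.array([-yt[1],yt[0],0])
print('turn',np.degrees(np.arctan2(R[1,1],R[0,1]))+5.75)
for n,q in(('D',(.4208,.3811)),('C',(.4125,.118)),('B',(.4234,.2628)),('A',(.4289,.0001)),('P1',(.6277,.2503)),('P2',(.6203,.1785)),('P3',(.6131,.107)),('P4',(.606,.035))):
    print(n,(np.array(q)@xt[:2]).round(4),(np.array(q)@yt[:2]).round(4), 'from start tool frame',(R.T@(np.array([*q,0])-p)).round(4))
```

```text
x       140  180  220  260  300  340  380  420  460  500  540  580  620  660  700  740
 0.60     .    .    0   15   13  106  136  131  119  129  123   64   33   34   33  106
 0.56     .    .    0  132  134  119  130  129   81   81   75   26   34   34   34   34
 0.52     .    .    .   11   13   13   13   13   13    1   24   31   34   33   34   34
 0.48     .    .    .    1   15   13   12    1    3   54   24   24   34   34   34   34
 0.44     .    .    .    1    1    1   81   82   34   54   21   24   26   33   32   13
 0.40     .    .    .    0    1    1   84   84    1    1    1    1    1    1   11   11
 0.36     .    .    .    1    1    8   70   75    7    1    1    1    1    1   11   12
 0.32     .    .    .    1    1    6    7    8    7    1    1   46   53   15   11   12
 0.28     .    .    .    0    1    1   60   60    1    1    1   15   15   15   11   12
 0.24     .    .    .    0    1    1   57    1   84   84   10   15   15   15    1   37
 0.20    -1    .    .    .    1    1   59    1   84   84   15   15   15   12    1   37
 0.16     0    .    .    .    1    1   72   72   36   65
[... 304 characters left out ...]
   .    .    .    1    1   39   48    1    1   15   16   15    1    1   36
-0.04     1    .    .    .    0    1    1    1    1    1    1    1    1    1    1    1
turn 79.54802350463231
D 0.4213 0.3805 from start tool frame [-0.2978 -0.0662  0.2559]
C 0.1587 0.3986 from start tool frame [-0.3633 -0.3211  0.2561]
B 0.3039 0.3949 from start tool frame [-0.3334 -0.179   0.256 ]
A 0.0431 0.4267 from start tool frame [-0.4119 -0.4298  0.2562]
P1 0.3119 0.5995 from start tool frame [-0.533  -0.134   0.2559]
P2 0.2397 0.5993 from start tool frame [-0.546  -0.205   0.2559]
P3 0.1679 0.5993 from start tool frame [-0.559  -0.2757  0.256 ]
P4 0.0955 0.5994 from start tool frame [-0.5723 -0.3468  0.2561]
```

Emit:
{"fn": "send_rows", "kwargs": {"deltas": [[[-0.05, -0.011, 0, 0, 0, 0, 1], [-0.05, -0.011, 0, 0, 0, 0, 1], [-0.05, -0.011, 0, 0, 0, 0, 1], [-0.05, -0.011, 0, 0, 0, 0, 1], [-0.05, -0.011, 0, 0, 0, 0, 1], [-0.048, -0.011, 0, 0, 0, 0, 1], [0, 0, 0, 0, 0, 0.1736, 1], [0, 0, 0, 0, 0, 0.1736, 1], [0, 0, 0, 0, 0, 0.1736, 1], [0, 0, 0, 0, 0, 0.1736, 1], [0, 0, 0, 0, 0, 0.1736, 1], [0, 0, 0, 0, 0, 0.1736, 1]]]}}

```text
time_s: 1.65
position: [0.4211, 0.3815, 0.256]
tool_rot: [[-0.238, 0.971, -0.001], [0.971, 0.238, -0.0], [-0.0, -0.001, -1.0]]
ft_force: [0.1, 0.4, 0.7]
grip_width: 0.0849
gripper_force: 0.0
```

Emit:
{"fn": "send_rows", "kwargs": {"deltas": [[[0, 0, 0, 0, 0, 0.1736, 1], [0, 0, 0, 0, 0, 0.1736, 1], [0, 0, 0, 0, 0, 0, 1], [0, 0, 0, 0, 0, 0, 1]]]}}

```text
time_s: 2.15
position: [0.4212, 0.3816, 0.2562]
tool_rot: [[0.097, 0.995, -0.0], [0.995, -0.097, -0.0], [-0.0, -0.0, -1.0]]
ft_force: [-0.5, 0.7, 0.5]
grip_width: 0.0852
gripper_force: 0.0
```

```bash
cat > go.py <<'E'
import sys
from h import *
s=telemetry.observe();R=s['tool_rot'];p=s['position']
t=np.array([float(x) for x in sys.argv[1:4]])
print('t',s['time_s'],'p',p.round(4),'yaw',np.degrees(np.arctan2(R[1,1],R[0,1])).round(2),'zt',R[:,2].round(4),'w',s['grip_width'],'F',s['ft_force'].round(1),s['gripper_force'])
print('delta',(R.T@(t-p)).round(4))
E
python3 go.py .4208 .3811 .061; python3 -c "
from h import *; snap('wrist','w1')"
```

```text
t 2.15 p [0.4212 0.3816 0.2562] yaw -5.58 zt [-3.e-04 -2.e-04 -1.e+00] w 0.08522870032354371 F [-0.5  0.7  0.5] 0.0
delta [-0.0005 -0.0003  0.1952]
```

View pics/w1.png

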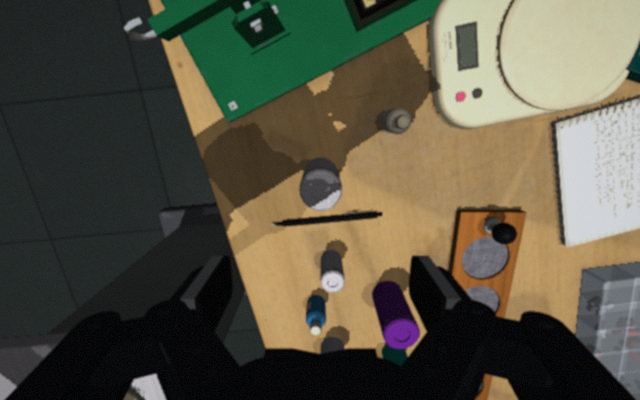

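The wrist view shows D at (321,185), on the jaws' centre line, with only the pen at (330,217) near it. I'll go down and grip D.

Emit:
{"fn": "send_rows", "kwargs": {"deltas": [[[0, 0, 0.045, 0, 0, 0, 1], [0, 0, 0.045, 0, 0, 0, 1], [0, 0, 0.04, 0, 0, 0, 1], [0, 0, 0.035, 0, 0, 0, 1], [0, 0, 0.02, 0, 0, 0, 1], [0, 0, 0.01, 0, 0, 0, 1], [0, 0, 0, 0, 0, 0, -0.5], [0, 0, 0, 0, 0, 0, -0.5], [0, 0, 0, 0, 0, 0, -0.5], [0, 0, 0, 0, 0, 0, -0.5], [0, 0, 0, 0, 0, 0, -0.5], [0, 0, 0, 0, 0, 0, -0.5]]], "squeeze": 50}}

```text
time_s: 3.7
position: [0.4214, 0.3819, 0.0624]
tool_rot: [[0.1, 0.995, 0.001], [0.995, -0.1, 0.001], [0.001, 0.001, -1.0]]
ft_force: [-0.6, 0.4, 6.2]
grip_width: 0.0418
gripper_force: 50.3
```

```bash
python3 go.py .6277 .2503 .072
```

```text
t 3.7 p [0.4214 0.3819 0.0624] yaw -5.77 zt [ 1.4e-03  9.0e-04 -1.0e+00] w 0.04175664174262684 F [-0.6  0.4  6.2] 50.31799256801605
delta [-0.1102  0.2184 -0.0094]
```

Emit:
{"fn": "send_rows", "kwargs": {"deltas": [[[0, 0, -0.02, 0, 0, 0, -0.5], [0, 0, -0.04, 0, 0, 0, -0.5], [0, 0, -0.04, 0, 0, 0, -0.5], [-0.01, 0.02, -0.01, 0, 0, 0, -0.5], [-0.02, 0.04, 0, 0, 0, 0, -0.5], [-0.02, 0.04, 0, 0, 0, 0, -0.5], [-0.02, 0.04, 0, 0, 0, 0, -0.5], [-0.02, 0.04, 0, 0, 0, 0, -0.5], [-0.01, 0.02, 0, 0, 0, 0, -0.5], [-0.01, 0.018, 0, 0, 0, 0, -0.5], [0, 0, 0, 0, 0, 0, -0.5], [0, 0, 0, 0, 0, 0, -0.5]]]}}

```text
time_s: 5.2
position: [0.6266, 0.25, 0.1702]
tool_rot: [[0.101, 0.995, -0.002], [0.995, -0.101, -0.0], [-0.001, -0.002, -1.0]]
ft_force: [-1.0, 1.0, -3.2]
grip_width: 0.0418
gripper_force: 51.9
```

```bash
python3 go.py .6277 .2503 .073; python3 -c "
from h import *; snap('scene','s1')
im=cv2.imread('pics/s1.png')[60:300,180:480]; cv2.imwrite('pics/s1c.png',cv2.resize(im,None,fx=2,fy=2))"
```

```text
t 5.2 p [0.6266 0.25   0.1702] yaw -5.78 zt [-2.1e-03 -3.0e-04 -1.0e+00] w 0.04177766977481462 F [-1.   1.  -3.2] 51.876161098480225
delta [0.0004 0.0013 0.0972]
```

View pics/s1c.png

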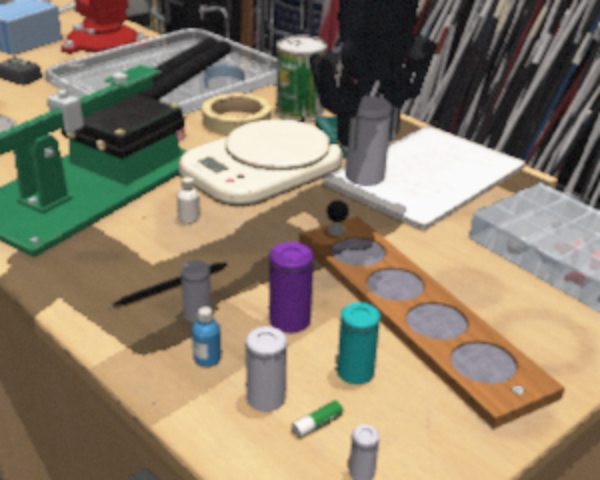

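D is held upright over the pocket by the knob, at crop (368,140). Next I'll lower and release it.

Emit:
{"fn": "send_rows", "kwargs": {"deltas": [[[0, 0.001, 0.03, 0, 0, 0, -0.5], [0, 0, 0.03, 0, 0, 0, -0.5], [0, 0, 0.02, 0, 0, 0, -0.5], [0, 0, 0.01, 0, 0, 0, -0.5], [0, 0, 0.004, 0, 0, 0, -0.5], [0, 0, 0.002, 0, 0, 0, -0.5], [0, 0, 0, 0, 0, 0, -0.5], [0, 0, 0, 0, 0, 0, -0.5]]]}}

```text
time_s: 6.25
position: [0.6282, 0.2502, 0.0759]
tool_rot: [[0.101, 0.995, 0.001], [0.995, -0.101, 0.0], [0.0, 0.001, -1.0]]
ft_force: [0.5, -0.1, -2.7]
grip_width: 0.0422
gripper_force: 51.9
```

```bash
python3 go.py .6277 .2503 .073
```

```text
t 6.25 p [0.6282 0.2502 0.0759] yaw -5.78 zt [ 9.e-04  2.e-04 -1.e+00] w 0.04224391454050324 F [ 0.5 -0.1 -2.7] 51.949260234832764
delta [ 0.0001 -0.0005  0.0029]
```

Emit:
{"fn": "send_rows", "kwargs": {"deltas": [[[0, 0, 0.001, 0, 0, 0, -0.5], [0, 0, 0.001, 0, 0, 0, -0.5], [0, 0, 0.0005, 0, 0, 0, -0.5], [0, 0, 0, 0, 0, 0, -0.5]]]}}

```text
time_s: 6.75
position: [0.628, 0.2501, 0.0728]
tool_rot: [[0.101, 0.995, -0.0], [0.995, -0.101, -0.0], [-0.0, -0.0, -1.0]]
ft_force: [-0.6, -0.0, -3.7]
grip_width: 0.0421
gripper_force: 51.9
```

Emit:
{"fn": "send_rows", "kwargs": {"deltas": [[[0, 0, 0.001, 0, 0, 0, -0.5], [0, 0, 0, 0, 0, 0, -0.5], [0, 0, 0, 0, 0, 0, 0.2], [0, 0, 0, 0, 0, 0, 0.7], [0, 0, 0, 0, 0, 0, 0.7], [0, 0, 0, 0, 0, 0, 0.7], [0, 0, -0.01, 0, 0, 0, 0.7], [0, 0, -0.03, 0, 0, 0, 0.7], [0, 0, -0.045, 0, 0, 0, 0.7], [0, 0, -0.045, 0, 0, 0, 0.7]]]}}

```text
time_s: 8.0
position: [0.6279, 0.2501, 0.204]
tool_rot: [[0.101, 0.995, 0.001], [0.995, -0.101, 0.0], [0.0, 0.001, -1.0]]
ft_force: [0.3, -0.1, -1.1]
grip_width: 0.0727
gripper_force: 0.0
```

```bash
python3 go.py .4125 .118 .053;  python3 -c "
from h import *; snap('scene','s2')
im=cv2.imread('pics/s2.png')[60:300,180:480]; cv2.imwrite('pics/s2c.png',cv2.resize(im,None,fx=2,fy=2))"
```

```text
t 8.0 p [0.6279 0.2501 0.204 ] yaw -5.78 zt [ 5.e-04  1.e-04 -1.e+00] w 0.07273021565521308 F [ 0.3 -0.1 -1.1] 0.0
delta [-0.1531 -0.2011  0.1508]
```

View pics/s2c.png

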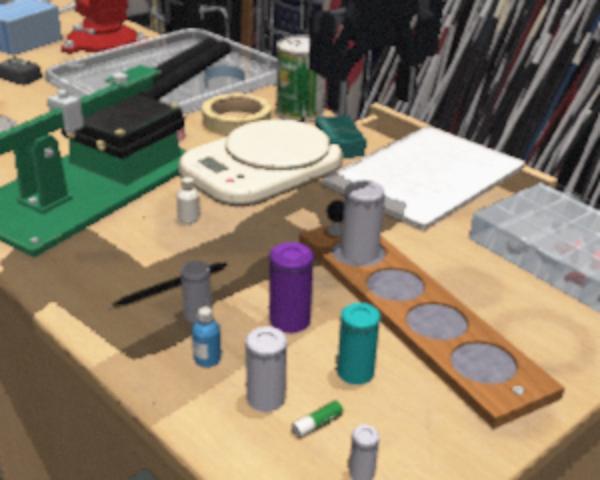

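D stands upright in the knob-end pocket, at crop (362,225). C is next.

Emit:
{"fn": "send_rows", "kwargs": {"deltas": [[[-0.013, -0.017, 0, 0, 0, 0, 0.4], [-0.028, -0.037, 0, 0, 0, 0, 0.4], [-0.028, -0.037, 0, 0, 0, 0, 0.4], [-0.028, -0.037, 0, 0, 0, 0, 0.4], [-0.028, -0.037, 0, 0, 0, 0, 0.4], [-0.018, -0.024, 0, 0, 0, 0, 0.4], [-0.01, -0.012, 0, 0, 0, 0, 0.4], [0, 0, 0.02, 0, 0, 0, 0.4], [0, 0, 0, 0, 0, 0, 0.4], [0, 0, 0, 0, 0, 0, 0.4]]]}}

```text
time_s: 9.3
position: [0.4133, 0.1182, 0.1824]
tool_rot: [[0.1, 0.995, 0.001], [0.995, -0.1, 0.0], [0.0, 0.001, -1.0]]
ft_force: [0.7, 0.4, 0.2]
grip_width: 0.0596
gripper_force: 0.0
```

```bash
python3 go.py .4125 .118 .053
```

```text
t 9.3 p [0.4133 0.1182 0.1824] yaw -5.76 zt [ 9.e-04  0.e+00 -1.e+00] w 0.05963617032737885 F [0.7 0.4 0.2] 0.0
delta [-0.0003 -0.0009  0.1294]
```

Emit:
{"fn": "send_rows", "kwargs": {"deltas": [[[0, -0.001, 0.03, 0, 0, 0, 0.4], [0, 0, 0.04, 0, 0, 0, 0.4], [0, 0, 0.03, 0, 0, 0, 0.4], [0, 0, 0.02, 0, 0, 0, 0.4], [0, 0, 0.009, 0, 0, 0, 0.4], [0, 0, 0, 0, 0, 0, 0.4], [0, 0, 0, 0, 0, 0, -0.6], [0, 0, 0, 0, 0, 0, -0.6], [0, 0, 0, 0, 0, 0, -0.6], [0, 0, 0, 0, 0, 0, -0.6], [0, 0, 0, 0, 0, 0, -0.6]]]}}

```text
time_s: 10.68
position: [0.4122, 0.1183, 0.0537]
tool_rot: [[0.101, 0.995, 0.002], [0.995, -0.101, 0.0], [0.0, 0.002, -1.0]]
ft_force: [-0.2, -0.1, 6.1]
grip_width: 0.035
gripper_force: 49.2
```

```bash
python3 go.py .6203 .1785 .063
```

```text
t 10.675 p [0.4122 0.1183 0.0537] yaw -5.78 zt [ 0.002  0.    -1.   ] w 0.03498466412442815 F [-0.2 -0.1  6.1] 49.16331946849823
delta [ 0.0809  0.201  -0.0089]
```

Emit:
{"fn": "send_rows", "kwargs": {"deltas": [[[0, 0, -0.02, 0, 0, 0, -0.6], [0, 0, -0.045, 0, 0, 0, -0.6], [0, 0, -0.04, 0, 0, 0, -0.6], [0.006, 0.016, -0.015, 0, 0, 0, -0.6], [0.015, 0.037, 0, 0, 0, 0, -0.6], [0.015, 0.037, 0, 0, 0, 0, -0.6], [0.015, 0.037, 0, 0, 0, 0, -0.6], [0.015, 0.037, 0, 0, 0, 0, -0.6], [0.01, 0.024, 0, 0, 0, 0, -0.6], [0.005, 0.013, 0, 0, 0, 0, -0.6], [0, 0, 0, 0, 0, 0, -0.6], [0, 0, 0, 0, 0, 0, -0.6]]]}}

```text
time_s: 12.18
position: [0.6191, 0.1785, 0.1729]
tool_rot: [[0.101, 0.995, -0.001], [0.995, -0.101, -0.0], [-0.0, -0.001, -1.0]]
ft_force: [0.1, 0.1, -1.5]
grip_width: 0.0353
gripper_force: 50.6
```

```bash
python3 go.py .6203 .1785 .063
```

```text
t 12.175 p [0.6191 0.1785 0.1729] yaw -5.78 zt [-7.e-04 -1.e-04 -1.e+00] w 0.03528357511905143 F [ 0.1  0.1 -1.5] 50.574538707733154
delta [0.0002 0.0013 0.1099]
```

Emit:
{"fn": "send_rows", "kwargs": {"deltas": [[[0, 0.001, 0.03, 0, 0, 0, -0.6], [0, 0, 0.035, 0, 0, 0, -0.6], [0, 0, 0.025, 0, 0, 0, -0.6], [0, 0, 0.012, 0, 0, 0, -0.6], [0, 0, 0.004, 0, 0, 0, -0.6], [0, 0, 0.002, 0, 0, 0, -0.6], [0, 0, 0.001, 0, 0, 0, -0.6], [0, 0, 0, 0, 0, 0, -0.6], [0, 0, 0, 0, 0, 0, -0.6]]]}}

```text
time_s: 13.3
position: [0.6209, 0.1785, 0.0641]
tool_rot: [[0.101, 0.995, 0.0], [0.995, -0.101, 0.0], [0.0, 0.0, -1.0]]
ft_force: [-0.2, -0.8, -1.8]
grip_width: 0.0349
gripper_force: 50.5
```

Emit:
{"fn": "send_rows", "kwargs": {"deltas": [[[0, 0, 0.0008, 0, 0, 0, -0.6], [0, 0, 0, 0, 0, 0, -0.6], [0, 0, 0, 0, 0, 0, 0], [0, 0, 0, 0, 0, 0, 0.5], [0, 0, 0, 0, 0, 0, 0.5], [0, 0, 0, 0, 0, 0, 0.5], [0, 0, -0.01, 0, 0, 0, 0.5], [0, 0, -0.03, 0, 0, 0, 0.5], [0, 0, -0.045, 0, 0, 0, 0.5], [0, 0, -0.045, 0, 0, 0, 0.5]]]}}

```text
time_s: 14.55
position: [0.6207, 0.1785, 0.1952]
tool_rot: [[0.101, 0.995, 0.0], [0.995, -0.101, 0.0], [0.0, 0.0, -1.0]]
ft_force: [0.1, 0.5, 0.7]
grip_width: 0.0642
gripper_force: 0.0
```

```bash
python3 go.py .4234 .2628 .048;  python3 -c "
from h import *; snap('scene','s3')
im=cv2.imread('pics/s3.png')[60:300,180:480]; cv2.imwrite('pics/s3c.png',cv2.resize(im,None,fx=2,fy=2))"
```

```text
t 14.55 p [0.6207 0.1785 0.1952] yaw -5.78 zt [ 5.e-04  1.e-04 -1.e+00] w 0.06422293338768624 F [0.1 0.5 0.7] 0.0
delta [ 0.064  -0.2048  0.1471]
```

View pics/s3c.png

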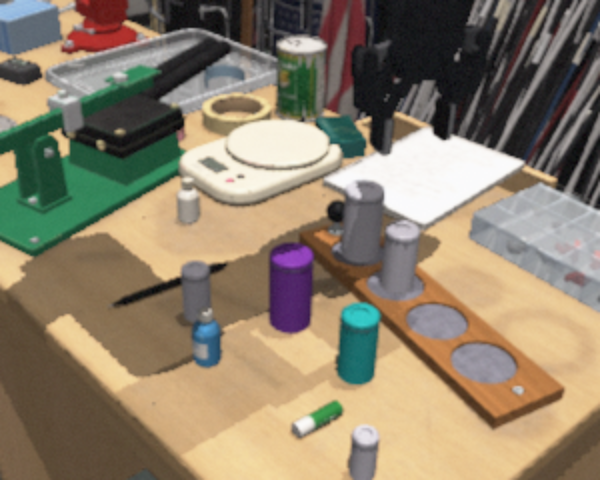

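C stands upright in the second pocket, at crop (400,262). B is next.

Emit:
{"fn": "send_rows", "kwargs": {"deltas": [[[0.005, -0.016, 0, 0, 0, 0, 0.3], [0.012, -0.038, 0, 0, 0, 0, 0.3], [0.012, -0.038, 0, 0, 0, 0, 0.3], [0.012, -0.038, 0, 0, 0, 0, 0.3], [0.012, -0.038, 0, 0, 0, 0, 0.3], [0.007, -0.025, 0, 0, 0, 0, 0.3], [0.004, -0.012, 0, 0, 0, 0, 0.3], [0, 0, 0.02, 0, 0, 0, 0.3], [0, 0, 0, 0, 0, 0, 0.3], [0, 0, 0, 0, 0, 0, 0.3]]]}}

```text
time_s: 15.85
position: [0.4239, 0.2627, 0.1736]
tool_rot: [[0.101, 0.995, 0.001], [0.995, -0.101, 0.0], [0.0, 0.001, -1.0]]
ft_force: [-0.2, -0.1, 0.4]
grip_width: 0.0554
gripper_force: 0.0
```

```bash
python3 go.py .4234 .2628 .048
```

```text
t 15.85 p [0.4239 0.2627 0.1736] yaw -5.8 zt [ 8.e-04  2.e-04 -1.e+00] w 0.05539142769992521 F [-0.2 -0.1  0.4] 0.0
delta [-0.     -0.0006  0.1256]
```

Emit:
{"fn": "send_rows", "kwargs": {"deltas": [[[0, -0.0005, 0.03, 0, 0, 0, 0.3], [0, 0, 0.04, 0, 0, 0, 0.3], [0, 0, 0.03, 0, 0, 0, 0.3], [0, 0, 0.018, 0, 0, 0, 0.3], [0, 0, 0.008, 0, 0, 0, 0.3], [0, 0, 0, 0, 0, 0, 0.3], [0, 0, 0, 0, 0, 0, -0.7], [0, 0, 0, 0, 0, 0, -0.7], [0, 0, 0, 0, 0, 0, -0.7], [0, 0, 0, 0, 0, 0, -0.7], [0, 0, 0, 0, 0, 0, -0.7]]]}}

```text
time_s: 17.23
position: [0.4232, 0.263, 0.048]
tool_rot: [[0.101, 0.995, 0.002], [0.995, -0.101, 0.001], [0.001, 0.002, -1.0]]
ft_force: [-0.3, -1.1, 7.6]
grip_width: 0.028
gripper_force: 49.0
```

```bash
python3 go.py .6131 .107 .058
```

```text
t 17.225 p [0.4232 0.263  0.048 ] yaw -5.77 zt [ 1.7e-03  6.0e-04 -1.0e+00] w 0.027984483550719474 F [-0.3 -1.1  7.6] 49.01572644710541
delta [-0.1361  0.2047 -0.0098]
```

Emit:
{"fn": "send_rows", "kwargs": {"deltas": [[[0, 0, -0.02, 0, 0, 0, -0.7], [0, 0, -0.045, 0, 0, 0, -0.7], [0, 0, -0.04, 0, 0, 0, -0.7], [-0.01, 0.015, -0.025, 0, 0, 0, -0.7], [-0.025, 0.038, 0, 0, 0, 0, -0.7], [-0.025, 0.038, 0, 0, 0, 0, -0.7], [-0.025, 0.038, 0, 0, 0, 0, -0.7], [-0.025, 0.038, 0, 0, 0, 0, -0.7], [-0.017, 0.025, 0, 0, 0, 0, -0.7], [-0.009, 0.013, 0, 0, 0, 0, -0.7], [0, 0, 0, 0, 0, 0, -0.7], [0, 0, 0, 0, 0, 0, -0.7]]]}}

```text
time_s: 18.73
position: [0.6122, 0.1078, 0.1771]
tool_rot: [[0.1, 0.995, -0.001], [0.995, -0.1, 0.0], [0.0, -0.001, -1.0]]
ft_force: [0.2, 0.3, -1.0]
grip_width: 0.0277
gripper_force: 49.6
```

```bash
python3 go.py .6131 .107 .058
```

```text
t 18.725 p [0.6122 0.1078 0.1771] yaw -5.72 zt [-6.e-04  3.e-04 -1.e+00] w 0.027703927615063028 F [ 0.2  0.3 -1. ] 49.644296765327454
delta [-0.0008  0.001   0.1191]
```

Emit:
{"fn": "send_rows", "kwargs": {"deltas": [[[0, 0.001, 0.03, 0, 0, 0, -0.7], [0, 0, 0.04, 0, 0, 0, -0.7], [0, 0, 0.028, 0, 0, 0, -0.7], [0, 0, 0.013, 0, 0, 0, -0.7], [0, 0, 0.004, 0, 0, 0, -0.7], [0, 0, 0.002, 0, 0, 0, -0.7], [0, 0, 0.001, 0, 0, 0, -0.7], [0, 0, 0, 0, 0, 0, -0.7], [0, 0, 0, 0, 0, 0, -0.7]]]}}

```text
time_s: 19.85
position: [0.6142, 0.1068, 0.0593]
tool_rot: [[0.101, 0.995, 0.001], [0.995, -0.101, -0.0], [0.0, 0.001, -1.0]]
ft_force: [-0.3, -0.0, -1.7]
grip_width: 0.0279
gripper_force: 49.6
```

Emit:
{"fn": "send_rows", "kwargs": {"deltas": [[[0, 0, 0.0015, 0, 0, 0, -0.7], [0, 0, 0, 0, 0, 0, -0.7], [0, 0, 0, 0, 0, 0, -0.2], [0, 0, 0, 0, 0, 0, 0.3], [0, 0, 0, 0, 0, 0, 0.3], [0, 0, 0, 0, 0, 0, 0.3], [0, 0, -0.01, 0, 0, 0, 0.3], [0, 0, -0.03, 0, 0, 0, 0.3], [0, 0, -0.045, 0, 0, 0, 0.3], [0, 0, -0.045, 0, 0, 0, 0.3]]]}}

```text
time_s: 21.1
position: [0.6139, 0.1068, 0.1897]
tool_rot: [[0.101, 0.995, 0.001], [0.995, -0.101, -0.0], [0.0, 0.001, -1.0]]
ft_force: [1.5, 0.3, 0.9]
grip_width: 0.0552
gripper_force: 0.0
```

```bash
python3 go.py .4289 .0001 .036;  python3 -c "
from h import *; snap('scene','s4')
im=cv2.imread('pics/s4.png')[60:320,180:480]; cv2.imwrite('pics/s4c.png',cv2.resize(im,None,fx=2,fy=2))"
```

```text
t 21.1 p [0.6139 0.1068 0.1897] yaw -5.77 zt [ 5.e-04 -0.e+00 -1.e+00] w 0.05520581492030823 F [1.5 0.3 0.9] 0.0
delta [-0.1248 -0.1734  0.1536]
```

View pics/s4c.png

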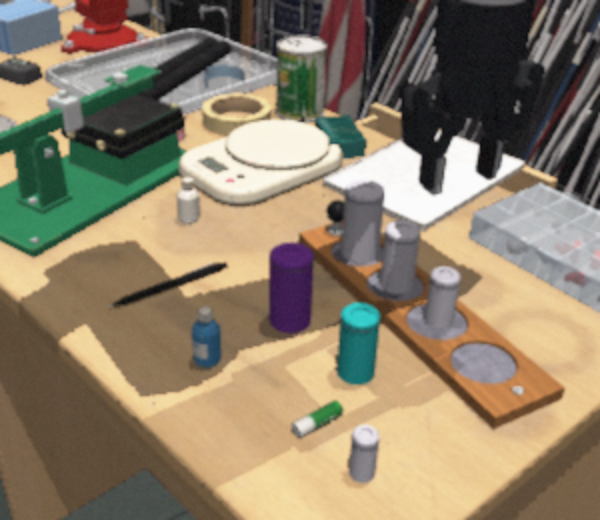

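B stands upright in the third pocket, at crop (442,302), and nothing else has moved. A is next.

Emit:
{"fn": "send_rows", "kwargs": {"deltas": [[[-0.01, -0.013, 0, 0, 0, 0, 0.2], [-0.024, -0.034, 0, 0, 0, 0, 0.2], [-0.024, -0.034, 0, 0, 0, 0, 0.2], [-0.024, -0.034, 0, 0, 0, 0, 0.2], [-0.024, -0.034, 0, 0, 0, 0, 0.2], [-0.012, -0.017, 0, 0, 0, 0, 0.2], [-0.007, -0.008, 0, 0, 0, 0, 0.2], [0, 0, 0.04, 0, 0, 0, 0.2], [0, 0, 0, 0, 0, 0, 0.2], [0, 0, 0, 0, 0, 0, 0.2]]]}}

```text
time_s: 22.4
position: [0.4291, -0.0001, 0.1485]
tool_rot: [[0.1, 0.995, 0.001], [0.995, -0.1, -0.0], [-0.0, 0.001, -1.0]]
ft_force: [-0.2, 0.9, -0.3]
grip_width: 0.0517
gripper_force: 0.0
```

```bash
python3 go.py .4289 .0001 .037
```

```text
t 22.4 p [ 4.291e-01 -1.000e-04  1.485e-01] yaw -5.75 zt [ 1.1e-03 -3.0e-04 -1.0e+00] w 0.05166130364366318 F [-0.2  0.9 -0.3] 0.0
delta [ 0.0002 -0.0004  0.1115]
```

Emit:
{"fn": "send_rows", "kwargs": {"deltas": [[[0, 0, 0.03, 0, 0, 0, 0.2], [0, 0, 0.04, 0, 0, 0, 0.2], [0, 0, 0.022, 0, 0, 0, 0.2], [0, 0, 0.013, 0, 0, 0, 0.2], [0, 0, 0.006, 0, 0, 0, 0.2], [0, 0, 0, 0, 0, 0, 0.2], [0, 0, 0, 0, 0, 0, -0.8], [0, 0, 0, 0, 0, 0, -0.8], [0, 0, 0, 0, 0, 0, -0.8], [0, 0, 0, 0, 0, 0, -0.8], [0, 0, 0, 0, 0, 0, -0.8]]]}}

```text
time_s: 23.78
position: [0.4287, -0.0001, 0.0372]
tool_rot: [[0.101, 0.995, 0.001], [0.995, -0.101, -0.0], [-0.0, 0.001, -1.0]]
ft_force: [-0.2, 1.3, 6.9]
grip_width: 0.0211
gripper_force: 48.6
```

```bash
python3 go.py .606 .035 .047
```

```text
t 23.775 p [ 4.287e-01 -1.000e-04  3.720e-02] yaw -5.77 zt [ 1.3e-03 -4.0e-04 -1.0e+00] w 0.02113020417356974 F [-0.2  1.3  6.9] 48.602542877197266
delta [ 0.0527  0.1729 -0.0095]
```

Emit:
{"fn": "send_rows", "kwargs": {"deltas": [[[0, 0, -0.02, 0, 0, 0, -0.8], [0, 0, -0.045, 0, 0, 0, -0.8], [0, 0, -0.04, 0, 0, 0, -0.8], [0.004, 0.013, -0.015, 0, 0, 0, -0.8], [0.01, 0.033, 0, 0, 0, 0, -0.8], [0.01, 0.033, 0, 0, 0, 0, -0.8], [0.01, 0.033, 0, 0, 0, 0, -0.8], [0.01, 0.033, 0, 0, 0, 0, -0.8], [0.006, 0.018, 0, 0, 0, 0, -0.8], [0.003, 0.01, 0, 0, 0, 0, -0.8], [0, 0, 0, 0, 0, 0, -0.8], [0, 0, 0, 0, 0, 0, -0.8]]]}}

```text
time_s: 25.28
position: [0.6051, 0.0352, 0.1566]
tool_rot: [[0.101, 0.995, -0.001], [0.995, -0.101, -0.0], [-0.0, -0.001, -1.0]]
ft_force: [1.2, -0.8, -0.6]
grip_width: 0.0208
gripper_force: 49.0
```

```bash
python3 go.py .606 .035 .0475
```

```text
t 25.275 p [0.6051 0.0352 0.1566] yaw -5.78 zt [-5.e-04 -0.e+00 -1.e+00] w 0.02081984252532446 F [ 1.2 -0.8 -0.6] 48.99262189865112
delta [-1.000e-04  9.000e-04  1.091e-01]
```

Emit:
{"fn": "send_rows", "kwargs": {"deltas": [[[0, 0, 0.03, 0, 0, 0, -0.8], [0, 0, 0.035, 0, 0, 0, -0.8], [0, 0, 0.025, 0, 0, 0, -0.8], [0, 0, 0.011, 0, 0, 0, -0.8], [0, 0, 0.004, 0, 0, 0, -0.8], [0, 0, 0.002, 0, 0, 0, -0.8], [0, 0, 0.001, 0, 0, 0, -0.8], [0, 0, 0, 0, 0, 0, -0.8], [0, 0, 0, 0, 0, 0, -0.8]]]}}

```text
time_s: 26.4
position: [0.6059, 0.0353, 0.0488]
tool_rot: [[0.101, 0.995, 0.0], [0.995, -0.101, -0.0], [-0.0, 0.0, -1.0]]
ft_force: [0.1, -0.5, 0.2]
grip_width: 0.0208
gripper_force: 49.0
```

Emit:
{"fn": "send_rows", "kwargs": {"deltas": [[[0, 0, 0.0015, 0, 0, 0, -0.8], [0, 0, 0, 0, 0, 0, -0.8], [0, 0, 0, 0, 0, 0, -0.3], [0, 0, 0, 0, 0, 0, 0.3], [0, 0, 0, 0, 0, 0, 0.3], [0, 0, 0, 0, 0, 0, 0.3], [0, 0, -0.01, 0, 0, 0, 0.3], [0, 0, -0.03, 0, 0, 0, 0.3], [0, 0, -0.045, 0, 0, 0, 0.3], [0, 0, -0.045, 0, 0, 0, 0.3], [0, 0, -0.03, 0, 0, 0, 0.3], [0, 0, 0, 0, 0, 0, 0.3]]]}}

```text
time_s: 27.9
position: [0.6065, 0.0352, 0.2101]
tool_rot: [[0.101, 0.995, 0.006], [0.995, -0.101, -0.001], [-0.0, 0.006, -1.0]]
ft_force: [1.4, 0.2, -0.6]
grip_width: 0.0553
gripper_force: 0.0
```

```bash
python3 -c "
from h import *; snap('scene','s5')
P,_=cloud('s5')
for x,y in((.6277,.2503),(.6203,.1785),(.6131,.107),(.606,.035)):
    k=np.hypot(P[...,0]-x,P[...,1]-y)<.035; Q=P[k&(P[...,2]<.12)]; t=Q[:,2].max(); T=Q[Q[:,2]>t-.004]; print(t.round(4),((T.max(0)+T.min(0))/2).round(4))
im=cv2.imread('pics/s5.png')[60:320,180:480]; cv2.imwrite('pics/s5c.png',cv2.resize(im,None,fx=2,fy=2))"
```

```text
0.0958 [0.6253 0.2483 0.0938]
0.0833 [0.6192 0.1774 0.0813]
0.0713 [0.6118 0.1047 0.0693]
0.0597 [0.6037 0.0331 0.0577]
```

View pics/s5c.png

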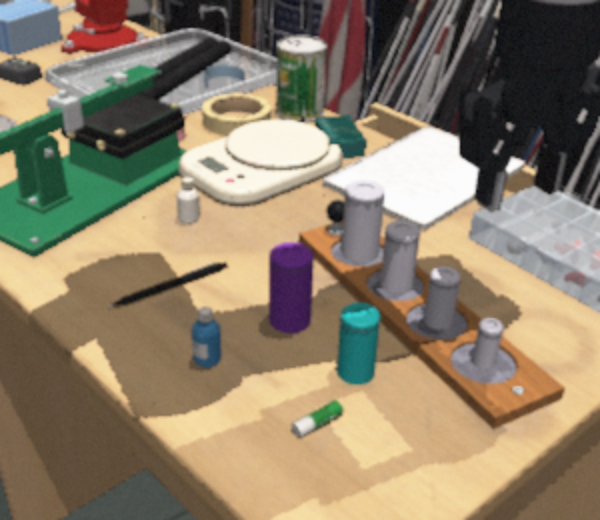

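All four gauges stand upright in their pockets, in order down from the knob: D, C, B, A. Their tops measure about 95, 83, 71 and 59 mm, which fits the given heights plus the 10 mm pocket floor. The bottles, battery, pen and look-alikes are where they were.

```bash
python3 -c "
from rig import env; print(env.close_job())"
```

```text
the job is handed in; nothing more can be done
None
```

The job is handed in: all four gauges stand upright in the stand, biggest next to the knob down to smallest at the far end, the rest left where it was, about 28 s on the clock.

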